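# Unpile the desk things and set each back on its place

## Robot

A 6-joint arm with a two-finger parallel gripper is mounted at the origin on the work surface. World frame = base frame: x ahead of the robot, y to its left, z up, the work surface at z = 0. Lengths are in m, angles in rad, forces in N, time in s.
With the tool pointing down it reaches from about 0.375 to 0.975 m from the base axis. Payload 3.8 kg.
Tool frame: the origin (TCP) lies midway between the tips of the shut fingers; the grasp point (between the pads) lies 19 mm behind it; z points along the fingers, y is the line along which they close (so a half turn about z gives the same grasp; the last joint's range is limited). The gripper opens to 85 mm and grips with 20 to 120 N. Pads are 22 mm wide; open, the fingers measure 114 mm over their backs; the gripper's body (76 mm by 85 mm) begins 54 mm behind the grasp point. The pads swing forward as they close: fully open they stand 13 mm farther back than shut.
Start: joints at [-1.196, 0.264, 1.604, -0, 1.274, -0.037], TCP at [0.27, -0.619, 0.231] pointing down, gripper open.
Joint ranges: [-2.63, 2.63], [-0.94, 2.18], [0.31, 2.57], [-1.31, 4.45], [0, 2.66], [-2.55, 2.55]. Speed limits (rad/s): [2.57, 2.57, 3.14, 3.14, 3.14, 3.14].

## Interface

Orientations are given as a unit quaternion [w, x, y, z].
In Python, from bench import telemetry, optics, ticket gives the robot as it stands. The module is installed in compiled form; this text tells all that it offers.
- The arm moves only by the shell command python3 -m handwheel 'ROWS'. ROWS is rows parted by semicolons, their numbers by spaces, 1 to 12 of them, each of 5 numbers: dx, dy, dz in m, then a turn about the tool's z in rad, then the finger opening in m; each row is the pose to reach, as a shift and turn from the pose commanded when the command began, along the tool's axes at that moment; what a row does not reach only later rows make up. A row lasts 1/10 s, in which the tool goes at most 0.05 m and 0.15 rad, less where a joint would pass 70% of its speed; a pose out of reach is approached as far as the arm can. The fingers move at their own pace and stop on an object; the grip force is fixed at half the most. Time passes only in rows, so rows that do not move let the fingers close. It prints the time, the measured TCP pose, the force, the opening and the grip force at its end.
- telemetry.read_state(): the state, without advancing time (a new reading comes with each control period).
- optics.read_camera(name): name is "scene" or "top" or "wrist"; returns a dict with "color" (480x640x3 uint8, blue, green, red), "depth" (480x640 float32, m along the optical axis (not along the pixel's ray), 0 where there is no reading), "intrinsics" (3x3 intrinsics, pixels), "D" ([k1, k2, p1, p2, k3] as OpenCV has them; the pictures are not rectified), "T" (4x4, takes a point from camera to world coordinates). Camera axes: x right, y up, looking along -z (the intrinsics and any distortion apply to the point x, -y, -z); pixel columns grow to the right and rows downward; lengths in m; the calibration is good to about 2 mm. A picture is of the moment at which its call begins.
- ticket.close_job(): hands the job in; it is judged then, once.
The state is a dict: "clock": time; "qpos": joint angles; "dq": joint speeds; "effort": joint torques, N m; "tool_pos": TCP position; "tool_rot": TCP orientation; "wrist_force": force on the tool from outside, world axes, zero at the start; "ft_torque": the same for the moment, N m; "width": finger opening in m; "finger_force": force on a finger pad.
Only numpy, scipy, OpenCV 4.12 (cv2) and the standard library are available. Lean on these libraries where they do the work, as an engineer would, in place of code of your own. Each camera call takes 0.05 s, during which the arm holds its last target. There are 200 camera calls.

## Task

The desk has been wiped and the things on it are still piled up in two stacks. Take the stacks apart and set each thing back: the phone lying screen up and centred on the round charger, the mouse on the middle of its mat, the mug upright on the middle of its coaster, the memo block lying flat in the wooden memo holder and the hard drive lying flat in the black drive dock. Set everything down gently; drop and knock over nothing.

Things in the scene. Friction and masses are not known exactly. Their poses are not given: they have to be found in the camera images.
- drive: portable hard drive: flat aluminium box with black rubber ends, 112 x 64 x 20 mm, 0.2 to 0.35 kg. Lies flat on the desk (z = 0) as the bottom of one of the two piles. Origin: centre of its underside; x along the 112 mm, y across the 64 mm, z up.
- memo: memo block: white paper block with a brown cardboard back, 104 x 56 x 20 mm, 0.1 to 0.16 kg, rigid. Lies flat on the desk as the bottom of the other pile. Origin: centre of its underside; x along the 104 mm, y across the 56 mm, z up.
- phone: black telephone, 142 x 66 x 10 mm, 0.16 kg. Lies screen up and crosswise on the drive or on the memo block, whose ends stick out beneath its long sides, so that gripping fingers must stay above the top of the thing below (20 mm above the desk). Origin: centre of its underside; x along the 142 mm, y across the 66 mm, z up out of the screen.
- mouse: white cordless computer mouse, 96 x 56 x 36 mm, with a black wheel, 0.09 kg. Stands on the phone, along it. Its sides are flat and upright from 4 to 20 mm above its underside and round in above that. Origin: centre of its underside; x along its length towards the wheel, y across the 56 mm, z up.
- mug: small empty white mug, round, 62 mm across, 62 mm high, wall 4 mm, open at the top, 0.12 to 0.2 kg; its ear-shaped handle stands out 27 mm towards +y of its own frame, so grip it across its x axis. Stands upright on the memo block or on the drive (the one without the phone). Origin: centre of its underside; z up.
- charger: phone charger: white round puck 56 mm across and 12 mm high, flat on top, fixed to the desk; a thin white cable lies beside it. Origin: centre of its underside.
- mouse_mat: round dark blue cloth mouse mat, 160 mm across, 3 mm thick, fixed. Origin: centre of its underside. Round each place and pile, 100 mm from its centre is free of anything higher than 25 mm (except the other pile); taller desk things stand beyond x = 0.75 m and far to the sides.
- coaster: square cork coaster, 96 x 96 x 5 mm, fixed. Origin: centre of its underside.
- memo_holder: memo holder: low open wooden tray with a grey lining, outside 130 x 82 x 8 mm, inside 122 x 74 mm, rim 4 mm above its inner floor, which is 4 mm above the desk; fixed. The memo block drops in with 9 mm of play on every side. Origin: centre of its underside; x along the 130 mm.
- drive_dock: drive dock: low black open cradle with two black rubber strips, outside 138 x 90 x 8 mm, inside 130 x 82 mm, rim 4 mm above its inner floor, which is 4 mm above the desk; a hub block 24 x 90 x 18 mm stands against its -x end (from x = -69 to -93 mm); fixed. The drive drops in with 9 mm of play on every side. Origin: centre of the underside of the cradle (without the block); x along the 138 mm.
Not all that is in view belongs to the job. Leave any blue or red look-alike of the phone alone.

How it is judged:
At the end, for the whole second after the job is handed in: phone within 12 mm of the charger's centre, mouse 20 mm of the mat's, mug 14 mm of the coaster's, memo and drive 14 mm of holder's and dock's, lengthwise within 0.25 rad; each on its support (3 mm in height), level within 0.06 rad, right way up, at rest (horizontal distance between phone and charger below 0.012 m and z of phone in the frame of charger between 0.009 and 0.015 m and angle between each of phone, mouse, mug, memo, drive's own z axis and vertical below 0.06 rad and linear speed of each of phone, mouse, mug, memo, drive below 0.02 m/s and horizontal distance between mouse and mouse_mat below 0.02 m and z of mouse in the frame of mouse_mat between 0 and 0.006 m and horizontal distance between mug and coaster below 0.014 m and z of mug in the frame of coaster between 0.002 and 0.008 m and horizontal distance between memo and memo_holder below 0.014 m and z of memo in the frame of memo_holder between 0.001 and 0.007 m and angle between the x axis of memo and the x axis of memo_holder, either way round below 0.25 rad and horizontal distance between drive and drive_dock below 0.014 m and z of drive in the frame of drive_dock between 0.001 and 0.007 m and angle between the x axis of drive and the x axis of drive_dock, either way round below 0.25 rad); the robot touches nothing.
It fails at once if a thing falls, is thrown or is knocked: it moves faster than 0.6 m/s while the fingers do not hold it (a fall of about 2 cm) ((linear speed of phone above 0.6 m/s and contact force between the fingers and phone below 0.2 N) or (linear speed of mouse above 0.6 m/s and contact force between the fingers and mouse below 0.2 N) or (linear speed of mug above 0.6 m/s and contact force between the fingers and mug below 0.2 N) or (linear speed of memo above 0.6 m/s and contact force between the fingers and memo below 0.2 N) or (linear speed of drive above 0.6 m/s and contact force between the fingers and drive below 0.2 N)).
It also fails if it takes over 128 s, if anything falls off the work surface, if the arm or the gripper's body presses on something with over 40 N, if the wrist force passes 120 N, or if a joint passes its speed limit or range.

## Working session

There is one attempt and no reset: what is moved stays moved. The work goes in short steps, Python scripts to look and compute and a shell command to move; the robot and the scene stay as the last step left them, time stands still between calls to the robot, and variables do not carry over. Pictures are saved under pics/ and viewed, at most 14 in all, crops included, and the job is handed in when it is done.

```bash
mkdir -p pics
cat > h.py <<'E'
import numpy as np, cv2
from bench import telemetry, optics
def shot(name):
    c=optics.read_camera(name); np.savez(''+name+'.npz',**{k:np.asarray(v) for k,v in c.items()}); return c
def load(name): return dict(np.load(''+name+'.npz'))
def ray(c,u,v):
    p=cv2.undistortPoints(np.array([[[u,v]]],float),c['intrinsics'],c['D'])[0,0]
    return np.array([p[0],-p[1],-1.])
def px(c,u,v,z=None):
    "pixel -> world, at plane z or using depth"
    d=ray(c,u,v);T=c['T']
    if z is None: return T[:3,:3]@(d*c['depth'][int(v),int(u)])+T[:3,3]
    w=T[:3,:3]@d; return T[:3,3]+w*(z-T[2,3])/w[2]
def proj(c,P):
    q=np.linalg.inv(c['T'])@np.append(P,1); q=np.array([q[0],-q[1],-q[2]])
    return cv2.projectPoints(q.reshape(1,1,3),np.zeros(3),np.zeros(3),c['intrinsics'],c['D'])[0].ravel()
E
python3 - <<'E'
from h import *
for n in('top','scene'):
    c=shot(n); cv2.imwrite(f'pics/{n}0.png',c['color']); print(n,c['T'].round(3).tolist(),c['intrinsics'].round(1).tolist(),c['D'])
s=telemetry.read_state(); print(s)
E
```

```text
top [[-0.01, 0.986, -0.165, 0.31], [-1.0, -0.013, -0.017, -0.041], [-0.018, 0.165, 0.986, 1.008], [0.0, 0.0, 0.0, 1.0]] [[456.8, 0.0, 324.1], [0.0, 456.8, 236.5], [0.0, 0.0, 1.0]] [-0.00160233  0.          0.          0.          0.        ]
scene [[0.822, -0.415, 0.389, 1.004], [0.569, 0.615, -0.546, -0.761], [-0.013, 0.67, 0.742, 1.058], [0.0, 0.0, 0.0, 1.0]] [[490.4, 0.0, 317.7], [0.0, 490.4, 239.7], [0.0, 0.0, 1.0]] [-0.02572251  0.          0.          0.          0.        ]
{'clock': 0.1, 'qpos': array([-1.19584984e+00,  2.64709674e-01,  1.60524758e+00,  1.36754142e-05,
        1.27372705e+00, -3.69241231e-02]), 'dq': array([-0.00124927,  0.00015018, -0.00278852,  0.00056453, -0.00050333,
        0.00092747]), 'effort': array([ 3.46962688e-04, -5.16706181e+01, -3.68589377e+01, -1.04633764e-04,
        6.31818824e-03,  6.31795629e-06]), 'tool_pos': array([ 0.26995939, -0.61792998,  0.2300596 ]), 'tool_rot': array([-1.03202633e-03,  9.78870034e-01,  2.04480716e-01, -1.69473400e-04]), 'wrist_force': array([-0.11153779, -0.25689539, -0.02789576]), 'ft_torque': array([-0.00316814, -0.01880295, -0.01010675]), 'finger_force': 0.0, 'width': 0.08534633791162419}
```

View pics/top0.png

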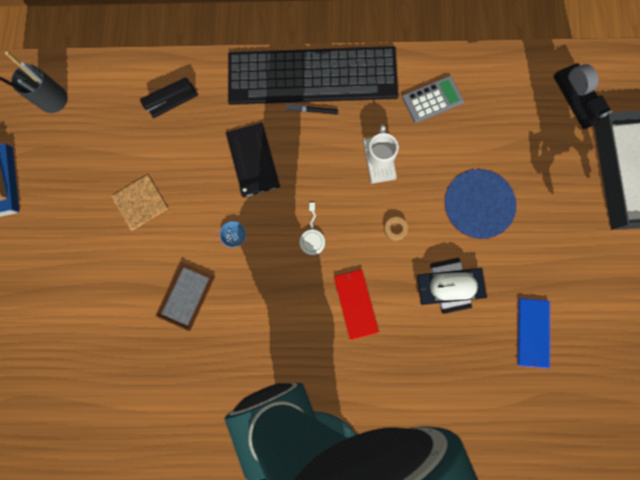

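View pics/scene0.png

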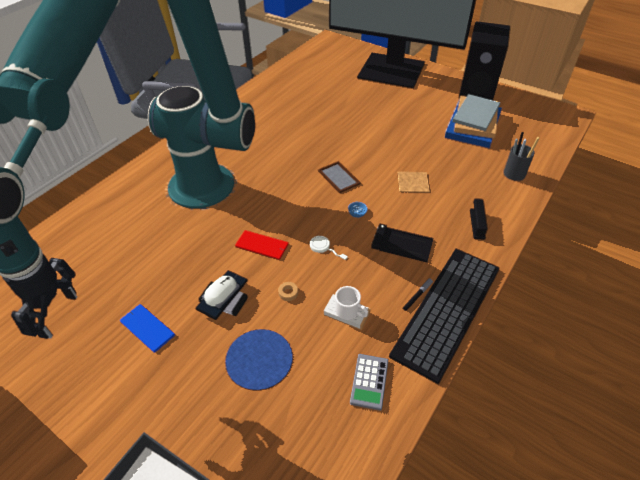

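The top image shows these candidates, by pixel:
- **Phone:** the black slab under the mouse at (452,286) is the phone. The red slab (356,303) and blue slab (534,332) are look-alikes, and the black tray (252,160) with a block at its lower end is the dock.
- **Other pile:** mug on memo at (381,155).
- **Charger:** white puck with cable at (312,241), not the blue disc (232,234) or the ring (396,228).
- **Remaining places:** mat (480,203), coaster (140,201), holder (186,294).

I'll confirm these in one enlarged montage.

Run:
```python
from h import *
im=load('top')['color']
def t(u,v):return cv2.resize(im[v-37:v+38,u-50:u+50],(400,300),interpolation=cv2.INTER_CUBIC)
a=np.vstack([np.hstack([t(452,286),t(381,155)]),np.hstack([t(252,160),t(186,294)])])
cv2.imwrite('pics/m1.png',a)
c=load('top')
for n,p in dict(mouse=(452,286),mug=(381,155),dock=(250,150),chg=(312,241),mat=(480,203),coast=(140,201),hold=(186,294),phone=(425,290)).items(): print(n,px(c,*p).round(3))
```

```text
mouse [ 0.362 -0.286  0.067]
mug [ 0.659 -0.155  0.023]
dock [0.683 0.145 0.004]
chg [0.467 0.002 0.014]
mat [ 0.551 -0.376 -0.001]
coast [0.565 0.394 0.004]
hold [0.354 0.281 0.002]
phone [ 0.356 -0.238  0.03 ]
```

View pics/m1.png

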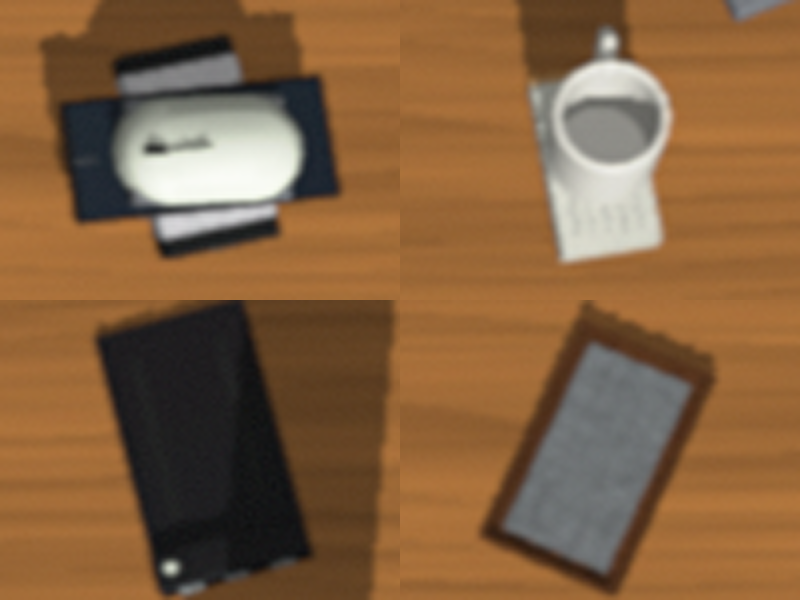

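The crops confirm all of it: the mouse on the black phone, crosswise on the drive with its black ends showing. The mug is on the memo with its handle toward +x, the dock's hub is at the lower end, and the holder has its grey lining. Next I'll compute poses.

```bash
cat >> h.py <<'E'
def go(x,y,z,yaw=None,show=True):
    "shift in tool axes from present pose to world target; yaw = world direction of tool y (closing line), mod pi"
    from scipy.spatial.transform import Rotation as R
    s=telemetry.read_state(); q=s['tool_rot']; M=R.from_quat([q[1],q[2],q[3],q[0]]).as_matrix()
    d=M.T@(np.array([x,y,z])-s['tool_pos']); cy=np.arctan2(M[1,1],M[0,1]); t=0
    if yaw is not None: t=-((yaw-cy+np.pi/2)%np.pi-np.pi/2)
    print('t=%.1f pos'%s['clock'],s['tool_pos'].round(4),'closeyaw %.3f j6 %.2f'%(cy,s['qpos'][5]),'-> d',d.round(4),'turn %.3f'%t,'w %.4f'%s['width'])
E
python3 - <<'E'
from h import *
c=load('top')
def tile(u0,v0,ox,oy,pts,z):
    return np.array([px(c,u0-50+(x-ox)/4-.375,v0-37+(y-oy)/4-.375,z)[:2] for x,y in pts])
def rep(n,P):
    print(n,'c',P.mean(0).round(4),'sides',np.linalg.norm(P-np.roll(P,-1,0),axis=1).round(3),'yaws',[round(float(np.arctan2(*(d[::-1]))%np.pi),3) for d in (np.roll(P,-1,0)-P)])
rep('phone',tile(452,286,0,0,[(63,103),(320,77),(340,193),(80,221)],.03))
rep('drive',tile(452,286,0,0,[(116,60),(230,38),(279,233),(165,257)],.02))
rep('memo',tile(381,155,400,0,[(530,85),(633,66),(663,243),(560,262)],.02))
rep('holder_in',tile(186,294,400,300,[(590,342),(692,387),(607,575),(503,527)],.004))
rep('holder_out',tile(186,294,400,300,[(587,303),(716,362),(612,594),(483,534)],.008))
rep('dock',np.vstack([tile(252,160,0,300,[(97,340),(243,300)],.008),tile(252,160,0,300,[(311,555),(160,595)],.018)]))
print('mugrim',tile(381,155,400,0,[(612,115)],.082))
# colour / depth blobs
hsv=cv2.cvtColor(c['color'],cv2.COLOR_BGR2HSV)
def blob(m,seed,z,n):
    k,l=cv2.connectedComponents(m.astype(np.uint8)); v,u=np.nonzero(l==l[seed[1],seed[0]]); (cx,cy),wh,a=cv2.minAreaRect(np.c_[u,v].astype(np.float32))
    print(n,px(c,cx,cy,z).round(4),'mean',px(c,u.mean(),v.mean(),z).round(4),wh,a,len(u))
H,S,V=cv2.split(hsv)
blob((H>100)&(H<130)&(S>100),(480,203),.003,'mat')
blob((S<60)&(V>120),(312,241),.012,'charger')
b=c['color'].astype(int); print(hsv[201,140],hsv[201,100])
cr=cv2.resize(np.hstack([c['color'][166:236,105:175],c['color'][200:270,280:350]]),None,fx=5.6,fy=5.6,interpolation=cv2.INTER_CUBIC); cv2.imwrite('pics/m2.png',cr)
E
```

```text
phone c [ 0.3645 -0.2949] sides [0.138 0.062 0.138 0.063] yaws [1.66, 0.104, 1.667, 0.1]
drive c [ 0.3661 -0.2957] sides [0.063 0.106 0.062 0.107] yaws [1.75, 0.188, 1.765, 0.196]
memo c [ 0.6522 -0.1518] sides [0.06  0.105 0.059 0.105] yaws [1.745, 0.126, 1.744, 0.136]
holder_in c [0.35   0.2819] sides [0.063 0.11  0.064 0.11 ] yaws [1.153, 2.74, 1.146, 2.733]
holder_out c [0.3552 0.28  ] sides [0.08  0.135 0.079 0.136] yaws [1.139, 2.742, 1.144, 2.752]
dock c [0.6582 0.1378] sides [0.088 0.162 0.087 0.161] yaws [1.836, 0.261, 1.824, 0.262]
mugrim [[ 0.65731532 -0.15389049]]
mat [ 0.5489 -0.3751  0.003 ] mean [ 0.5492 -0.3752  0.003 ] (67.0, 68.0) 90.0 3710
charger [0.4963 0.0022 0.012 ] mean [0.4763 0.0023 0.012 ] (52.0, 24.0) 90.0 608
[ 16 137 167] [ 14 165 158]
```

View pics/m2.png

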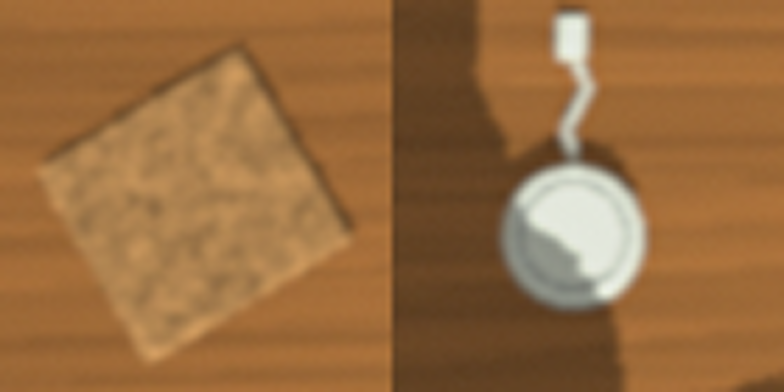

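Charger centre reads at pixel (312.3,241.7) and coaster centre at (139.6,201.7). Sizes agree within a few mm. I'll hover over the mouse next.

Run:
```python
from h import *
c=load('top')
print('charger',px(c,312.3,241.7,.012),'coaster',px(c,139.6,201.7,.005),'mouse',px(c,452-50+208/4-.4,286-37+150/4-.4,.05))
go(.365,-.288,.2,.1)
```

```text
charger [0.46551229 0.00168495 0.012     ] coaster [0.56367375 0.39447199 0.005     ] mouse [ 0.36241742 -0.29339192  0.05      ]
t=0.1 pos [ 0.27   -0.6179  0.2301] closeyaw -1.159 j6 -0.04 -> d [ 0.2192 -0.2642  0.0306] turn -1.259 w 0.0853
```

```bash
R='.22 -.264 .03 -1.26 .085'; python3 -m handwheel '.12 -.14 .02 -.5 .085; .12 -.14 .02 -.5 .085; .12 -.14 .02 -.5 .085; .12 -.14 .02 -.5 .085; .22 -.264 .03 -1.26 .085; .22 -.264 .03 -1.26 .085; .22 -.264 .03 -1.26 .085; .22 -.264 .03 -1.26 .085; .22 -.264 .03 -1.26 .085; .22 -.264 .03 -1.26 .085; .22 -.264 .03 -1.26 .085'
python3 - <<'E'
from h import *
c=shot('wrist'); cv2.imwrite('pics/w1.png',c['color']); print(c['T'].round(3).tolist(),c['intrinsics'][0,0])
go(.3625,-.293,.12,.1)
E
```

```text
clock: 1.2
tool_pos: [0.366, -0.2885, 0.2011]
tool_rot: [-0.0, 0.672, 0.741, -0.0]
wrist_force: [-1.1, 0.1, -0.4]
width: 0.0846
finger_force: 0.0
[[0.995, -0.093, -0.033, 0.357], [0.099, 0.94, 0.326, -0.205], [0.0, -0.327, 0.945, 0.344], [0.0, 0.0, 0.0, 1.0]] 402.098935257713
t=1.2 pos [ 0.3659 -0.2887  0.2011] closeyaw 0.098 j6 -0.82 -> d [-0.0039 -0.0038  0.0811] turn -0.002 w 0.0853
```

View pics/w1.png

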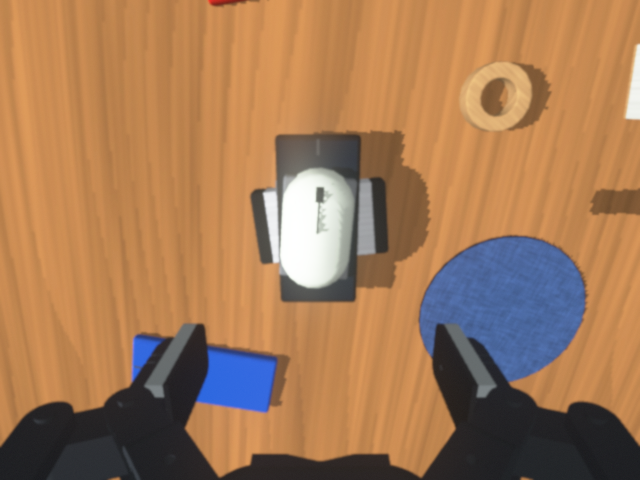

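The wrist view shows the phone corners at about (276,135), (360,135), (356,301), (281,301). The mouse spans columns 280–354 and rows 167–289. The drive's ends run (252,190)–(261,263) on the left and (384,178)–(388,251) on the right.

Run:
```python
from h import *
c=load('wrist')
P=np.array([px(c,u,v,.03)[:2] for u,v in [(276,135),(360,135),(356,301),(281,301)]]); print(P.round(4),P.mean(0),np.linalg.norm(P-np.roll(P,-1,0),axis=1), [np.arctan2(*(d[::-1]))%np.pi for d in np.roll(P,-1,0)-P])
for a,b,z in [((280.5,230),(354,226),.05),((317,167),(315,289),.045),]:
    A,B=px(c,*a,z),px(c,*b,z); print(A.round(4),B.round(4),((A+B)/2).round(4),np.linalg.norm(A-B))
D=np.array([px(c,u,v,.02)[:2] for u,v in [(252,190),(261,263),(388,251),(384,178)]]); print('drive',D.mean(0),np.linalg.norm(D-np.roll(D,-1,0),axis=1),[np.arctan2(*(d[::-1]))%np.pi for d in np.roll(D,-1,0)-D])
hsv=cv2.cvtColor(c['color'],cv2.COLOR_BGR2HSV);H,S,V=cv2.split(hsv)
k,l=cv2.connectedComponents(((H>100)&(H<130)&(S>100)).astype(np.uint8)); v,u=np.nonzero(l==l[300,520]); Q=np.array([px(c,a,b,.003)[:2] for a,b in zip(u,v)]);print('mat mean',Q.mean(0),Q.min(0),Q.max(0))
```

```text
[[ 0.3262 -0.2293]
 [ 0.3895 -0.2231]
 [ 0.4043 -0.3621]
 [ 0.3394 -0.3685]] [ 0.36481212 -0.29572988] [0.0636063  0.13979113 0.06522577 0.13978732] [np.float64(0.09870394501959552), np.float64(1.6769595361881984), np.float64(0.09868678296608735), np.float64(1.6653744053797228)]
[ 0.3361 -0.2978  0.05  ] [ 0.3916 -0.2891  0.05  ] [ 0.3638 -0.2934  0.05  ] 0.05619940714045284
[ 0.3593 -0.2481  0.045 ] [ 0.3672 -0.347   0.045 ] [ 0.3632 -0.2976  0.045 ] 0.09918432862027295
drive [ 0.36718471 -0.29658831] [0.06419392 0.11010897 0.06314157 0.10763239] [np.float64(1.7367104473708745), np.float64(0.19947977529999378), np.float64(1.7754561896785794), np.float64(0.19003049247533932)]
mat mean [ 0.55361421 -0.36389859] [ 0.47117223 -0.45073556] [ 0.62922574 -0.29808563]
```

```bash
python3 -m handwheel '-.007 -.0027 .04 0 .085; -.007 -.0027 .08 0 .085; -.007 -.0027 .11 0 .085; -.007 -.0027 .14 0 .085; -.007 -.0027 .16 0 .085; -.007 -.0027 .17 0 .085; -.007 -.0027 .17 0 .085; -.007 -.0027 .17 0 .085; -.007 -.0027 .17 0 .065; -.007 -.0027 .17 0 .065; -.007 -.0027 .17 0 .065; -.007 -.0027 .17 0 .065'
python3 -m handwheel '0 0 0 0 .045; 0 0 0 0 .045; 0 0 0 0 .045;0 0 0 0 .045'
```

```text
clock: 2.45
tool_pos: [0.3645, -0.2961, 0.0319]
tool_rot: [0.001, 0.671, 0.742, -0.0]
wrist_force: [-0.0, -0.1, 0.0]
width: 0.0649
finger_force: 0.0
clock: 2.85
tool_pos: [0.3646, -0.2962, 0.0323]
tool_rot: [0.0, 0.671, 0.742, -0.0]
wrist_force: [-1.3, 1.9, 6.0]
width: 0.0553
finger_force: 62.3
```

```bash
python3 -m handwheel '0 0 -.01 0 .045; 0 0 -.03 0 .045; 0 0 -.06 0 .045; -.02 .03 -.08 0 .045; -.04 .06 -.08 0 .045; -.06 .09 -.08 0 .045; -.08 .13 -.08 0 .045; -.09 .16 -.08 0 .045; -.098 .177 -.07 0 .045; -.098 .177 -.05 0 .045; -.098 .177 -.03 0 .045; -.098 .177 -.01 0 .045'
python3 -m handwheel '0 0 .01 0 .045; 0 0 .02 0 .045; 0 0 .025 0 .045; 0 0 .03 0 .045; 0 0 .034 0 .045; 0 0 .034 0 .045'
```

```text
clock: 4.05
tool_pos: [0.5502, -0.3753, 0.0407]
tool_rot: [-0.0, 0.67, 0.742, -0.0]
wrist_force: [0.0, 0.0, -1.3]
width: 0.0551
finger_force: 62.3
clock: 4.65
tool_pos: [0.55, -0.3755, 0.0072]
tool_rot: [-0.0, 0.671, 0.742, -0.0]
wrist_force: [1.0, 0.8, -1.4]
width: 0.0555
finger_force: 62.3
```

```bash
python3 -m handwheel '0 0 .001 0 .045; 0 0 .002 0 .045;0 0 .002 0 .045'
```

```text
clock: 4.95
tool_pos: [0.5502, -0.3756, 0.0055]
tool_rot: [0.0, 0.671, 0.742, 0.0]
wrist_force: [0.4, -0.3, -1.3]
width: 0.0554
finger_force: 62.3
```

```bash
python3 -m handwheel '0 0 .001 0 .045; 0 0 .002 0 .045;0 0 .002 0 .045'
```

```text
clock: 5.25
tool_pos: [0.5503, -0.3756, 0.0054]
tool_rot: [0.0, 0.67, 0.742, -0.0]
wrist_force: [-4.7, 2.5, 10.6]
width: 0.0553
finger_force: 63.4
```

```bash
python3 -m handwheel '0 0 0 0 .085; 0 0 0 0 .085; 0 0 0 0 .085; 0 0 0 0 .085; 0 0 -.03 0 .085; 0 0 -.08 0 .085; .02 -.03 -.12 0 .085; .04 -.07 -.15 0 .085; .06 -.11 -.17 0 .085; .08 -.15 -.195 0 .085; .098 -.177 -.195 0 .085; .098 -.177 -.195 0 .085'
python3 - <<'E'
from h import *
c=shot('wrist'); cv2.imwrite('pics/w2.png',c['color'])
go(.3648,-.2957,.016,.0987)
E
```

```text
clock: 6.45
tool_pos: [0.3607, -0.2939, 0.1988]
tool_rot: [-0.0, 0.671, 0.742, -0.0]
wrist_force: [1.0, 0.7, -1.0]
width: 0.0847
finger_force: 0.0
t=6.5 pos [ 0.3627 -0.2951  0.1987] closeyaw 0.100 j6 -0.84 -> d [-0.0006  0.0018  0.1827] turn 0.001 w 0.0847
```

View pics/w2.png

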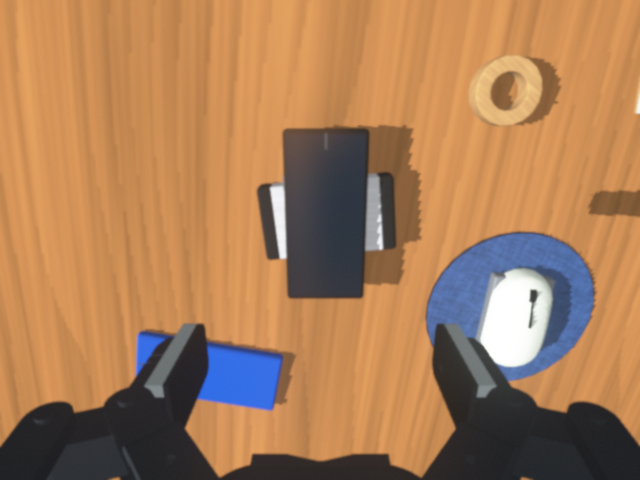

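The mouse sits near the mat's middle, around (515,316). The phone lies undisturbed with corners (284,128), (368,128), (363,298), (288,298).

Run:
```python
from h import *
c=load('wrist')
P=np.array([px(c,u,v,.03)[:2] for u,v in [(284,128),(368,128),(363,298),(288,298)]]); print(P.mean(0),np.linalg.norm(P-np.roll(P,-1,0),axis=1), [np.arctan2(*(d[::-1]))%np.pi for d in np.roll(P,-1,0)-P])
A,B=px(c,515,270,.035),px(c,515,366,.03);print('mouse',(A+B)/2)
go(.3648,-.2957,.016,.0987)
```

```text
[ 0.36502761 -0.29591673] [0.06281475 0.14099683 0.06457227 0.14097059] [np.float64(0.10110766047912088), np.float64(1.6796777533410914), np.float64(0.10074319791309572), np.float64(1.667211832465712)]
mouse [ 0.54038152 -0.37038866  0.0325    ]
t=6.5 pos [ 0.3627 -0.2951  0.1987] closeyaw 0.100 j6 -0.84 -> d [-0.0006  0.0018  0.1827] turn 0.001 w 0.0847
```

```bash
python3 -m handwheel '0 .002 .04 0 .085; 0 .002 .08 0 .085; 0 .002 .11 0 .085; 0 .002 .14 0 .085; 0 .002 .16 0 .085; 0 .002 .17 0 .085; 0 .002 .178 0 .085; 0 .002 .183 0 .085;  0 .002 .183 0 .085; 0 .002 .183 0 .072; 0 .002 .183 0 .072; 0 .002 .183 0 .072'
python3 -m handwheel '0 0 0 0 .055; 0 0 0 0 .055; 0 0 0 0 .055;0 0 0 0 .055'
```

```text
clock: 7.7
tool_pos: [0.3666, -0.2961, 0.0161]
tool_rot: [0.001, 0.671, 0.742, -0.0]
wrist_force: [-0.9, 0.1, -0.3]
width: 0.0718
finger_force: 0.0
clock: 8.1
tool_pos: [0.3666, -0.2962, 0.0166]
tool_rot: [0.001, 0.67, 0.742, -0.0]
wrist_force: [-1.2, 1.8, 7.4]
width: 0.064
finger_force: 66.1
```

```bash
python3 -m handwheel '0 0 -.01 0 .055; 0 0 -.03 0 .055; 0 0 -.06 0 .055; .02 .01 -.08 0 .055; .05 .02 -.08 0 .055; .09 .04 -.08 0 .055; .13 .06 -.08 0 .055; .17 .08 -.08 0 .055; .21 .1 -.08 0 .055; .25 .115 -.08 0 .055; .275 .125 -.07 0 .055; .2865 .128 -.06 0 .055'
python3 -m handwheel '0 0 0 0 .055; 0 0 0 0 .055'
python3 - <<'E'
from h import *
c=shot('wrist'); cv2.imwrite('pics/w3.png',c['color']);c=shot('top'); 
go(.4655,.0017,.0086)
E
```

```text
clock: 9.3
tool_pos: [0.4656, 0.0046, 0.0759]
tool_rot: [0.001, 0.669, 0.743, 0.001]
wrist_force: [0.5, -0.6, -1.3]
width: 0.0639
finger_force: 66.9
clock: 9.5
tool_pos: [0.4637, 0.0019, 0.0748]
tool_rot: [-0.0, 0.67, 0.742, -0.001]
wrist_force: [-0.5, -0.1, -1.9]
width: 0.0639
finger_force: 66.9
t=9.6 pos [0.4644 0.0013 0.0754] closeyaw 0.100 j6 -0.15 -> d [0.0003 0.0012 0.0668] turn 0.000 w 0.0637
```

View pics/w3.png

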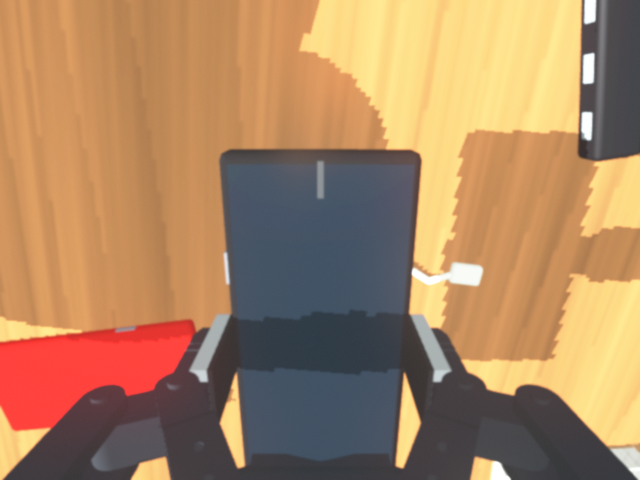

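The phone is held level, with its far edge at row 150. The charger's left edge shows at about (226,268), so I'll compare that with what I predict.

Run:
```python
from h import *
c=load('wrist')
for r in(.028,): print(proj(c,[.4655-r*.995,.0017-r*.1,.012]))
P=(px(c,221,152,.089)+px(c,419,152,.089))/2; d=P[:2]-[.4644,.0013]; print(P,'ahead',d@[-.1,.995],'side',d@[.995,.1])
print(px(c,225,268,.011))
```

```text
[273.65286289 266.55173825]
[0.45595777 0.07167767 0.089     ] ahead 0.0708700077170516 side -0.0013622497925679493
[ 0.4106338  -0.00519552  0.011     ]
```

Run:
```python
from h import *
c=load('wrist');t=load('top')
a=cv2.resize(c['color'][220:320,180:280],(400,400),interpolation=cv2.INTER_CUBIC)
b=cv2.resize(t['color'][195:275,280:360],(400,400),interpolation=cv2.INTER_CUBIC)
cv2.imwrite('pics/m3.png',np.hstack([a,b]))
for u,v in[(227,260),(227,270),(228,278),(250,100),(465,273)]:print(u,v,px(c,u,v).round(3))
```

```text
227 260 [0.427 0.031 0.086]
227 270 [0.427 0.027 0.086]
228 278 [0.428 0.024 0.086]
250 100 [ 0.418  0.084 -0.001]
465 273 [0.546 0.004 0.006]
```

View pics/m3.png

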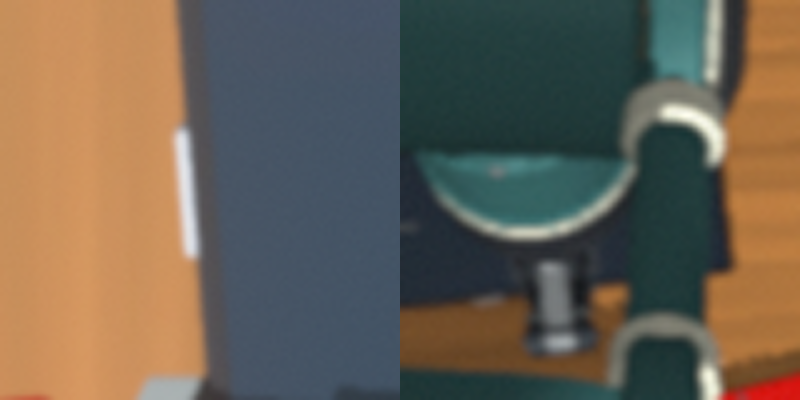

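The white strip is the phone's side button (z 0.086), so my charger estimate stands. Lowering.

```bash
python3 -m handwheel '0 .002 .02 0 .055; 0 .002 .04 0 .055; 0 .002 .05 0 .055; 0 .002 .057 0 .055; 0 .002 .061 0 .055; 0 .002 .064 0 .055; 0 .002 .065 0 .055; 0 .002 .065 0 .055'
python3 -m handwheel '0 0 .001 0 .055; 0 0 .001 0 .055'
```

```text
clock: 10.4
tool_pos: [0.467, 0.0025, 0.0106]
tool_rot: [0.0, 0.67, 0.742, 0.0]
wrist_force: [0.7, -0.9, -2.7]
width: 0.064
finger_force: 66.9
clock: 10.6
tool_pos: [0.4668, 0.0026, 0.0095]
tool_rot: [0.0, 0.67, 0.742, 0.0]
wrist_force: [0.3, -0.5, -1.1]
width: 0.0638
finger_force: 66.9
```

```bash
python3 -m handwheel '0 0 .001 0 .055; 0 0 .001 0 .055'
python3 -m handwheel '0 0 .0007 0 .055; 0 0 .0007 0 .055'
```

```text
clock: 10.8
tool_pos: [0.4669, 0.0026, 0.0086]
tool_rot: [0.0, 0.67, 0.742, 0.0]
wrist_force: [-1.0, -0.3, 1.6]
width: 0.0643
finger_force: 67.1
clock: 11.0
tool_pos: [0.467, 0.0026, 0.0086]
tool_rot: [0.0, 0.67, 0.742, 0.0]
wrist_force: [-3.2, -0.4, 8.5]
width: 0.0635
finger_force: 68.0
```

```bash
python3 -m handwheel '0 0 0 0 .085; 0 0 0 0 .085; 0 0 0 0 .085; 0 0 0 0 .085; 0 0 -.03 0 .085; 0 0 -.07 0 .085; 0 0 -.11 .15 .085; -.04 -.02 -.14 .3 .085; -.08 -.04 -.16 .45 .085; -.12 -.06 -.18 .6 .085; -.16 -.08 -.19 .75 .085; -.2 -.1 -.19 .9 .085'
python3 -m handwheel  '0 0 0 0 .085'
python3 - <<'E'
from h import *
c=shot('top'); cv2.imwrite('pics/t2.png',cv2.resize(c['color'][190:340,300:520],None,fx=3.6,fy=3.6,interpolation=cv2.INTER_CUBIC))
go(.367,-.2966,.2,1.764)
E
```

```text
clock: 12.2
tool_pos: [0.3877, -0.2089, 0.2001]
tool_rot: [0.002, 0.928, 0.374, 0.002]
wrist_force: [1.0, -0.6, -0.2]
width: 0.0851
finger_force: 0.0
clock: 12.3
tool_pos: [0.3858, -0.211, 0.1984]
tool_rot: [0.002, 0.928, 0.372, -0.0]
wrist_force: [1.0, 1.2, -0.4]
width: 0.0852
finger_force: 0.0
t=12.3 pos [ 0.3863 -0.2088  0.1978] closeyaw -0.804 j6 0.25 -> d [-0.0748  0.0499 -0.0021] turn 0.574 w 0.0849
```

View pics/t2.png

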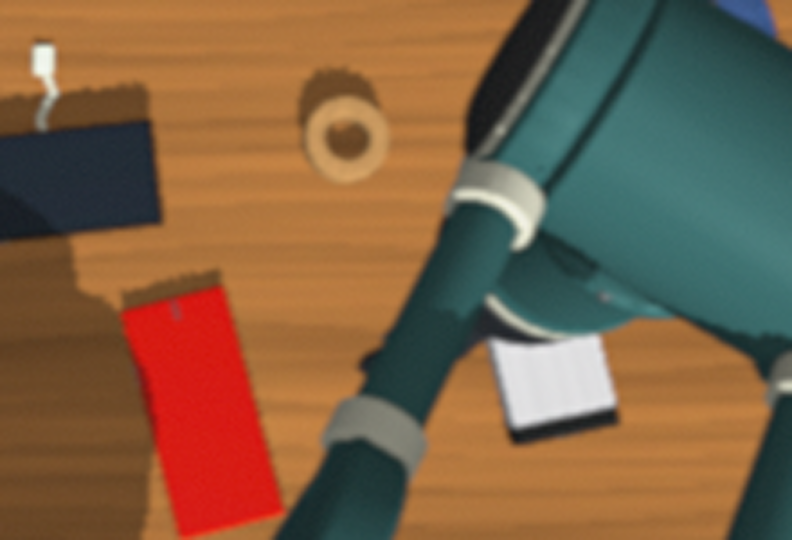

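The phone lies level on the charger, with its right end at crop (155,170). The drive is free. I'll hover above the drive and look.

```bash
python3 -m handwheel '-.03 .02 0 .15 .085; -.055 .035 0 .3 .085; -.075 .05 0 .45 .085; -.075 .05 0 .574 .085; -.075 .05 0 .574 .085; -.075 .05 0 .574 .085'
python3 - <<'E'
from h import *
c=shot('wrist'); cv2.imwrite('pics/w4.png',c['color'])
go(.367,-.2966,.002,1.764)
E
```

```text
clock: 12.95
tool_pos: [0.3687, -0.2935, 0.197]
tool_rot: [-0.001, 0.995, 0.101, -0.0]
wrist_force: [0.6, 1.2, 0.4]
width: 0.0853
finger_force: 0.0
t=13.0 pos [ 0.3687 -0.2935  0.1972] closeyaw -1.368 j6 0.64 -> d [-0.0022  0.0029  0.1952] turn 0.009 w 0.0849
```

View pics/w4.png

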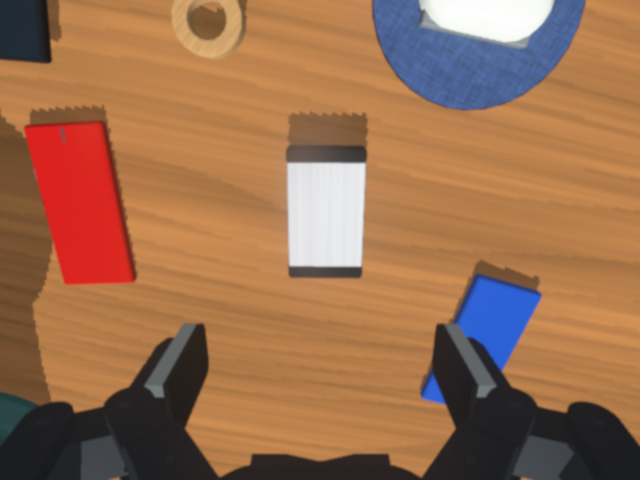

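The drive's corners are at (287,146), (366,146), (362,277), (289,277).

Run:
```python
from h import *
c=load('wrist')
P=np.array([px(c,u,v,.02)[:2] for u,v in [(287,147),(366,146),(362,277),(289,277)]]); print(P.mean(0),np.linalg.norm(P-np.roll(P,-1,0),axis=1), [np.arctan2(*(d[::-1]))%np.pi for d in np.roll(P,-1,0)-P])
x,y=P.mean(0); go(x,y,.002,1.764)
```

```text
[ 0.36788051 -0.29889798] [0.06146984 0.11091882 0.06327034 0.11016707] [np.float64(1.7871516248933934), np.float64(0.20926351513413444), np.float64(1.774835455956154), np.float64(0.19291321925871557)]
t=13.0 pos [ 0.3687 -0.2935  0.1972] closeyaw -1.368 j6 0.64 -> d [-0.0018  0.0053  0.1952] turn 0.009 w 0.0849
```

```bash
python3 -m handwheel '-.002 .0045 .04 0 .085; -.002 .0045 .08 0 .085; -.002 .0045 .12 0 .085; -.002 .0045 .15 0 .085; -.002 .0045 .17 0 .085; -.002 .0045 .185 0 .085; -.002 .0045 .193 0 .085; -.002 .0045 .195 0 .085; -.002 .0045 .195 0 .085; -.002 .0045 .195 0 .07; -.002 .0045 .195 0 .07; -.002 .0045 .195 0 .07'
python3 -m handwheel '0 0 0 0 .055; 0 0 0 0 .055; 0 0 0 0 .055;0 0 0 0 .055'
python3 -m handwheel '0 0 -.01 0 .055; 0 0 -.03 0 .055; 0 0 -.06 0 .055; 0 0 -.08 0 .055; 0 0 -.08 0 .055'
python3 -c "
from h import *
go(.6582,.1378,.08,1.832)"
```

```text
clock: 14.2
tool_pos: [0.3678, -0.2999, 0.0034]
tool_rot: [0.001, 0.995, 0.099, 0.001]
wrist_force: [-0.2, -0.0, -0.5]
width: 0.0703
finger_force: 0.0
clock: 14.6
tool_pos: [0.3678, -0.2998, 0.0037]
tool_rot: [0.0, 0.995, 0.099, 0.0]
wrist_force: [-1.3, 0.8, 7.1]
width: 0.0623
finger_force: 66.2
clock: 15.1
tool_pos: [0.3693, -0.3014, 0.086]
tool_rot: [0.003, 0.995, 0.099, 0.002]
wrist_force: [1.1, -1.2, -1.9]
width: 0.0623
finger_force: 66.8
t=15.1 pos [ 0.3693 -0.3014  0.086 ] closeyaw -1.373 j6 0.64 -> d [ 0.3695 -0.3739  0.0054] turn -0.063 w 0.0623
```

```bash
python3 -m handwheel '.01 -.015 -.03 0 .055; .03 -.045 -.06 0 .055; .06 -.085 -.09 0 .055; .09 -.125 -.114 0 .055; .12 -.17 -.114 0 .055; .15 -.21 -.114 0 .055; .18 -.25 -.114 0 .055; .205 -.29 -.114 0 .055; .23 -.33 -.114 0 .055; .25 -.36 -.114 0 .055; .259 -.372 -.114 -.06 .055; .259 -.372 -.114 -.06 .055'
python3 -m handwheel '0 0 0 0 .055; 0 0 0 0 .055'
python3 - <<'E'
from h import *
c=shot('wrist'); cv2.imwrite('pics/w5.png',c['color'])
go(.6698,.1409,.08,1.832)
E
```

```text
clock: 16.3
tool_pos: [0.5478, 0.1185, 0.1946]
tool_rot: [-0.0, 0.991, 0.131, -0.001]
wrist_force: [-0.0, 0.2, -3.0]
width: 0.0621
finger_force: 67.7
clock: 16.5
tool_pos: [0.5471, 0.115, 0.1955]
tool_rot: [0.0, 0.992, 0.128, -0.001]
wrist_force: [-0.7, 0.3, -2.7]
width: 0.0619
finger_force: 67.7
t=16.6 pos [0.5473 0.1149 0.1958] closeyaw -1.315 j6 1.48 -> d [0.1252 0.0058 0.1156] turn -0.005 w 0.0620
```

View pics/w5.png

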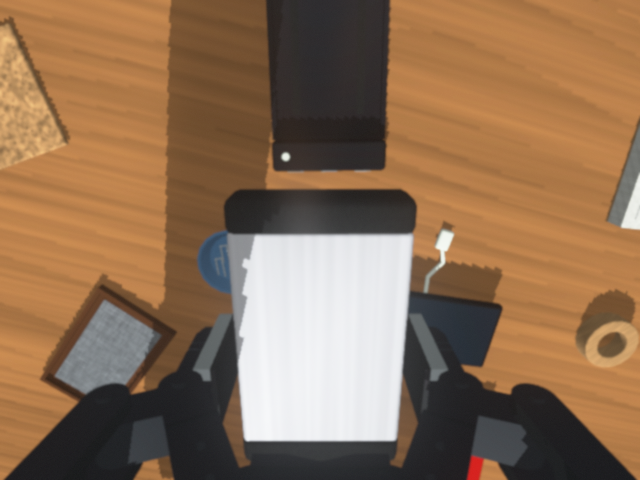

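The hub's top face has corners (273,143), (385,141), (384,167), (275,168). The cradle runs upward from it.

Run:
```python
from h import *
c=load('wrist')
cv2.imwrite('pics/w5c.png',cv2.resize(c['color'][80:180,250:410],None,fx=5,fy=5,interpolation=cv2.INTER_CUBIC))
P=np.array([px(c,u,v,.018)[:2] for u,v in [(273,143),(385,141),(384,167),(275,168)]]); print(P.round(4).tolist(),np.linalg.norm(P-np.roll(P,-1,0),axis=1), [np.arctan2(*(d[::-1]))%np.pi for d in np.roll(P,-1,0)-P])
f=.262;M=(P[0]+P[1])/2; print('centre',M+.069*np.array([np.cos(f),np.sin(f)]), 'from near', (P[2]+P[3])/2+.093*np.array([np.cos(f),np.sin(f)]))
# held drive vs TCP
D=[(226,192),(415,192)]; z=.216; m=sum(px(c,*p,z) for p in D)/2; s=telemetry.read_state(); print('far end ahead',(m[:2]-s['tool_pos'][:2])@[.967,.253])
```

```text
[[0.5919, 0.1641], [0.6155, 0.0804], [0.5961, 0.075], [0.5734, 0.1583]] [0.08698765 0.02008877 0.08633338 0.01937031] [np.float64(1.845686595493833), np.float64(0.268565863547503), np.float64(1.837285069836306), np.float64(0.30226892467691857)]
centre [0.67033387 0.1400925 ] from near [0.67458446 0.1407604 ]
far end ahead 0.05833838150697765
```

View pics/w5c.png

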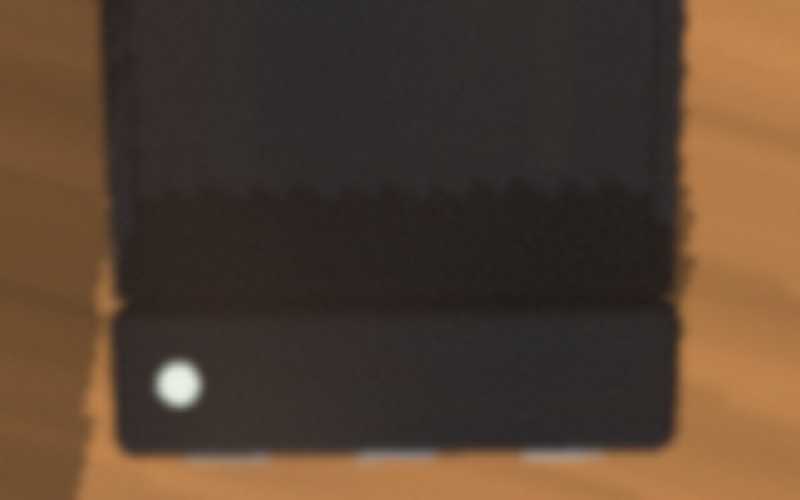

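```bash
python3 -m handwheel '.03 .002 0 -.007 .055; .06 .004 0 -.007 .055; .09 .005 .02 -.007 .055; .115 .0065 .04 -.007 .055; .125 .0065 .07 -.007 .055; .125 .0065 .1 -.007 .055; .125 .0065 .12 -.007 .055; .125 .0065 .135 -.007 .055; .125 .0065 .145 -.007 .055; .125 .0065 .145 -.007 .055; .125 .0065 .145 -.007 .055'
python3 -c "
from h import *
go(.670,.1402,.0087,1.834)"
```

```text
clock: 17.65
tool_pos: [0.6713, 0.1415, 0.0526]
tool_rot: [-0.0, 0.991, 0.132, 0.001]
wrist_force: [-0.2, 0.5, -2.0]
width: 0.0622
finger_force: 67.7
t=17.6 pos [0.6713 0.1415 0.0526] closeyaw -1.307 j6 1.48 -> d [-0.0017  0.0009  0.0439] turn 0.001 w 0.0622
```

```bash
python3 -m handwheel '-.001 .001 .015 0 .055; -.001 .001 .028 0 .055; -.001 .001 .036 0 .055; -.001 .001 .04 0 .055; -.001 .001 .042 0 .055; -.001 .001 .043 0 .055; -.001 .001 .043 0 .055'
python3 -m handwheel '0 0 .001 0 .055; 0 0 .001 0 .055'
python3 -m handwheel '0 0 .001 0 .055; 0 0 .001 0 .055'
```

```text
clock: 18.35
tool_pos: [0.6703, 0.1406, 0.0088]
tool_rot: [-0.0, 0.991, 0.132, 0.0]
wrist_force: [0.4, -0.7, -2.1]
width: 0.0621
finger_force: 67.7
clock: 18.55
tool_pos: [0.6703, 0.1406, 0.008]
tool_rot: [-0.0, 0.991, 0.132, 0.0]
wrist_force: [0.5, 0.1, -3.3]
width: 0.0622
finger_force: 67.7
clock: 18.75
tool_pos: [0.6703, 0.1406, 0.0078]
tool_rot: [-0.0, 0.991, 0.132, 0.0]
wrist_force: [-3.1, -0.1, 4.3]
width: 0.0622
finger_force: 68.4
```

```bash
python3 -m handwheel '0 0 0 0 .085; 0 0 0 0 .085; 0 0 0 0 .085; 0 0 -.04 0 .085; 0 0 -.09 0 .085; 0 0 -.13 0 .085; -.01 .04 -.16 0 .085; -.025 .08 -.19 0 .085; -.04 .125 -.22 .05 .085; -.055 .17 -.23 .1 .085; -.07 .215 -.23 .15 .085; -.08 .25 -.23 .2 .085'
python3 -m handwheel '-.01 .03 0 .03 .085; -.01 .03 0 .03 .085; -.01 .03 0 .03 .085'
python3 - <<'E'
from h import *
c=shot('wrist'); t=shot('top'); b=cv2.resize(t['color'][110:235,180:300],(480,500),interpolation=cv2.INTER_CUBIC)
w=cv2.resize(c['color'],(0,0),fx=.5,fy=.5)
print(px(t,250,150).round(3)); cv2.imwrite('pics/w6.png',np.hstack([b,np.vstack([w,np.zeros((260,320,3),np.uint8)])]))
go(.657,-.154,.05)
E
```

```text
clock: 19.95
tool_pos: [0.6584, -0.1244, 0.2382]
tool_rot: [0.001, 1.0, 0.031, 0.001]
wrist_force: [0.2, 0.6, -0.4]
width: 0.0849
finger_force: 0.0
clock: 20.25
tool_pos: [0.6499, -0.153, 0.2364]
tool_rot: [-0.0, 1.0, 0.017, 0.0]
wrist_force: [0.1, 1.1, 0.2]
width: 0.0852
finger_force: 0.0
[0.676 0.142 0.021]
t=20.4 pos [ 0.6503 -0.1514  0.2364] closeyaw -1.535 j6 1.27 -> d [0.0066 0.0029 0.1864] turn 0.000 w 0.0849
```

View pics/w6.png

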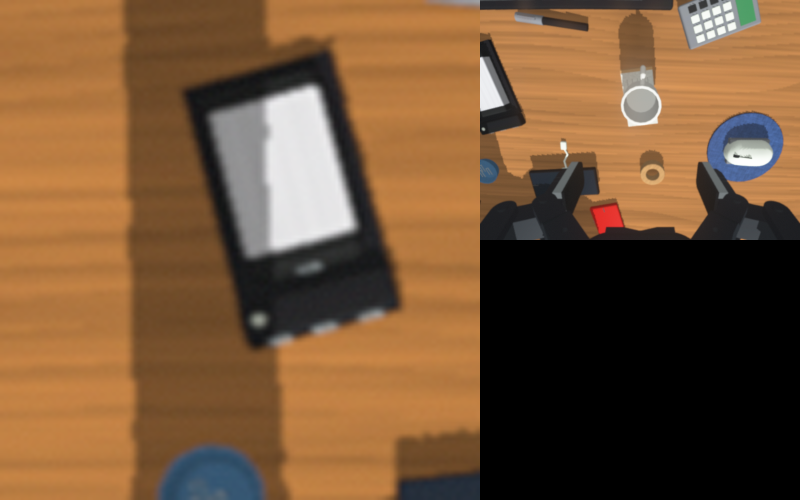

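The drive sits squarely in the dock. In the wrist view, the mug's rim is centred near (322,208) with the handle up at (324,150). I'll measure the rim by depth.

```bash
cat >> h.py <<'E'
def cloud(c,x0,x1,y0,y1,z0,z1):
    v,u=np.nonzero(c['depth']>0); p=cv2.undistortPoints(np.c_[u,v].astype(float)[:,None],c['intrinsics'],c['D'])[:,0]; d=c['depth'][v,u]
    P=np.c_[p[:,0]*d,-p[:,1]*d,-d]@c['T'][:3,:3].T+c['T'][:3,3]
    return P[(P[:,0]>x0)&(P[:,0]<x1)&(P[:,1]>y0)&(P[:,1]<y1)&(P[:,2]>z0)&(P[:,2]<z1)]
E
python3 - <<'E'
from h import *
c=load('wrist'); print(px(c,322,208,.082), px(c,322,172,.082),px(c,322,252,.082),px(c,282,208,.082),px(c,362,208,.082))
Q=cloud(c,.58,.74,-.23,-.08,.076,.09); print(len(Q),Q.mean(0),Q.min(0),Q.max(0)); (cx,cy),r=cv2.minEnclosingCircle(Q[:,:2].astype(np.float32)); print(cx,cy,r)
H=cloud(c,.58,.76,-.23,-.08,.045,.075); H=H[np.hypot(H[:,0]-cx,H[:,1]-cy)>.036]; print('handle',len(H),H.mean(0))
M=cloud(c,.55,.75,-.23,-.08,.014,.026); print(cv2.minAreaRect(M[:,:2].astype(np.float32)))
C=cloud(c,.5,.62,.3,.5,.003,.03);print(len(C))
go(cx,cy,.05)
E
```

```text
[ 0.66000476 -0.15464831  0.082     ] [ 0.6872453  -0.15367752  0.082     ] [ 0.62445983 -0.15591621  0.082     ] [ 0.65897655 -0.12430267  0.082     ] [ 0.66105096 -0.18499237  0.082     ]
1446 [ 0.65751772 -0.15444029  0.08147448] [ 0.62667717 -0.18471283  0.07600497] [ 0.70483459 -0.12343     0.08458094]
0.6657425761222839 -0.15477418899536133 0.03921198844909668
handle 200 [ 0.70913827 -0.15524509  0.0684682 ]
((0.655980110168457, -0.15210993587970734), (0.1049731895327568, 0.056589275598526), 9.009271621704102)
0
t=20.4 pos [ 0.6503 -0.1514  0.2364] closeyaw -1.535 j6 1.27 -> d [0.0153 0.004  0.1864] turn 0.000 w 0.0849
```

```bash
python3 -m handwheel '.0066 .0034 .04 0 .085; .0066 .0034 .08 0 .085; .0066 .0034 .11 0 .085; .0066 .0034 .14 0 .085; .0066 .0034 .165 0 .085; .0066 .0034 .185 0 .085; .0066 .0034 .196 0 .085; .0066 .0034 .196 0 .085; .0066 .0034 .196 0 .085; .0066 .0034 .196 0 .068; .0066 .0034 .196 0 .068; .0066 .0034 .196 0 .068'
python3 -m handwheel '0 0 0 0 .05; 0 0 0 0 .05; 0 0 0 0 .05;0 0 0 0 .05'
python3 -m handwheel '0 0 -.01 0 .05; 0 0 -.03 0 .05; 0 0 -.06 0 .05; 0 0 -.06 0 .05'
python3 -c "
from h import *
go(.5637,.3945,.1)"
```

```text
clock: 21.55
tool_pos: [0.6576, -0.1557, 0.0419]
tool_rot: [0.0, 1.0, 0.017, 0.001]
wrist_force: [0.4, 0.0, 0.7]
width: 0.0681
finger_force: 0.0
clock: 21.95
tool_pos: [0.6578, -0.1558, 0.042]
tool_rot: [0.0, 1.0, 0.017, 0.001]
wrist_force: [-0.7, 1.0, 6.6]
width: 0.0601
finger_force: 65.2
clock: 22.35
tool_pos: [0.6599, -0.1563, 0.1054]
tool_rot: [0.001, 1.0, 0.017, 0.004]
wrist_force: [0.8, -0.1, -0.8]
width: 0.0595
finger_force: 64.8
t=22.4 pos [ 0.6599 -0.1563  0.1054] closeyaw -1.536 j6 1.27 -> d [-0.077  -0.5539  0.0036] turn 0.000 w 0.0595
```

```bash
python3 -m handwheel '0 -.01 0 0 .05; 0 -.035 0 0 .05; -.01 -.075 0 -.03 .05; -.017 -.12 0 -.06 .05; -.023 -.165 0 -.09 .05; -.03 -.21 0 -.12 .05; -.035 -.255 0 -.15 .05; -.04 -.3 0 -.18 .05; -.048 -.345 0 -.21 .05; -.054 -.39 0 -.24 .05; -.06 -.43 0 -.27 .05; -.065 -.465 0 -.3 .05'
python3 -m handwheel '0 0 0 0 .05; 0 0 0 0 .05'
python3 -c "
from h import *
go(.5647,.3945,.03)"
```

```text
clock: 23.55
tool_pos: [0.5728, 0.309, 0.0981]
tool_rot: [0.0, 0.986, 0.168, -0.002]
wrist_force: [0.1, 0.1, -1.3]
width: 0.06
finger_force: 65.1
clock: 23.75
tool_pos: [0.5736, 0.3075, 0.0984]
tool_rot: [0.001, 0.986, 0.168, -0.002]
wrist_force: [-0.0, 0.4, -1.4]
width: 0.0598
finger_force: 65.1
t=23.8 pos [0.5736 0.3075 0.0984] closeyaw -1.234 j6 1.69 -> d [ 0.0206 -0.0851  0.0683] turn 0.000 w 0.0598
```

Run:
```python
from h import *
for n in('wrist','top'):
    c=shot(n); Q=cloud(c,.44,.68,.28,.5,-.01,.012); print(n,len(Q),np.percentile(Q[:,2],[5,50,95]))
    h=Q[(Q[:,2]>np.median(Q[:,2])+.003)&(abs(Q[:,0]-.5637)<.08)&(abs(Q[:,1]-.3945)<.08)]; print(len(h),np.median(h[:,:2],0),cv2.minAreaRect(h[:,:2].astype(np.float32)))
cv2.imwrite('pics/w7.png',load('wrist')['color'])
```

```text
wrist 109417 [-0.0008034   0.00046523  0.00568853]
23122 [0.56700647 0.39546097] ((0.5627346038818359, 0.3951546549797058), (0.09628520905971527, 0.09637238085269928), 32.11103057861328)
top 4208 [-0.00338862  0.00011455  0.0057968 ]
742 [0.54392758 0.38792469] ((0.5353741645812988, 0.37862005829811096), (0.10143721103668213, 0.12566782534122467), 0.37284693121910095)
```

The wrist depth gives the coaster as 96.3 x 96.4 mm at (0.5627, 0.3952), which matches its given size. Placing the mug there.

```bash
python3 -m handwheel '.005 -.02 0 0 .05; .01 -.05 0 0 .05; .016 -.075 0 0 .05; .02 -.086 .01 0 .05; .02 -.086 .025 0 .05; .02 -.086 .04 0 .05; .02 -.086 .052 0 .05; .02 -.086 .06 0 .05; .02 -.086 .064 0 .05; .02 -.086 .064 0 .05; .02 -.086 .064 0 .05'
python3 -c "
from h import *
go(.5635,.3952,.027)"
```

```text
clock: 24.95
tool_pos: [0.5669, 0.3948, 0.0371]
tool_rot: [-0.0, 0.986, 0.166, 0.0]
wrist_force: [-0.8, -0.3, -0.6]
width: 0.0596
finger_force: 65.2
t=24.9 pos [0.5669 0.3948 0.0371] closeyaw -1.236 j6 1.81 -> d [-0.0031 -0.0015  0.0101] turn 0.000 w 0.0596
```

```bash
python3 -m handwheel '-.003 -.0015 .004 0 .05; -.003 -.0015 .007 0 .05; -.003 -.0015 .009 0 .05; -.003 -.0015 .009 0 .05'
python3 -m handwheel '0 0 .001 0 .05; 0 0 .001 0 .05'
python3 -m handwheel '0 0 .001 0 .05; 0 0 .001 0 .05'
```

```text
clock: 25.35
tool_pos: [0.5627, 0.3951, 0.0272]
tool_rot: [0.0, 0.986, 0.167, -0.0]
wrist_force: [0.2, -0.2, -1.2]
width: 0.0596
finger_force: 65.2
clock: 25.55
tool_pos: [0.563, 0.3953, 0.027]
tool_rot: [-0.0, 0.986, 0.167, 0.0]
wrist_force: [-1.2, -0.8, 1.6]
width: 0.0596
finger_force: 65.3
clock: 25.75
tool_pos: [0.5631, 0.3954, 0.027]
tool_rot: [-0.0, 0.986, 0.167, 0.0]
wrist_force: [-3.5, -1.2, 6.4]
width: 0.0597
finger_force: 66.1
```

```bash
python3 -m handwheel '0 0 0 0 .085; 0 0 0 0 .085; 0 0 0 0 .085; 0 0 0 0 .085; 0 0 -.03 0 .085; 0 0 -.07 0 .085; 0 0 -.11 0 .085; 0 0 -.15 0 .085; -.03 .01 -.18 0 .085; -.08 .02 -.19 0 .085; -.13 .03 -.19 0 .085; -.17 .04 -.19 0 .085'
python3 -m handwheel '-.015 .005 0 0 .085; -.015 .005 0 0 .085; -.015 .005 0 0 .085'
python3 - <<'E'
from h import *
c=shot('wrist')
Q=cloud(c,.49,.64,.3,.48,.055,.075); print('mug rim',len(Q)); 
if len(Q): print(Q.min(0),Q.max(0))
Q=cloud(c,.26,.46,.18,.38,.0025,.02); print('holder',len(Q),cv2.minAreaRect(Q[:,:2].astype(np.float32)),np.percentile(Q[:,2],[5,50,95,99]))
R=Q[Q[:,2]>.0062];print(len(R),cv2.minAreaRect(R[:,:2].astype(np.float32)))
go(.656,-.152,.2,1.728)
E
```

```text
clock: 26.95
tool_pos: [0.4141, 0.3008, 0.2161]
tool_rot: [-0.0, 0.986, 0.167, 0.0]
wrist_force: [-0.7, -0.7, 0.4]
width: 0.0848
finger_force: 0.0
clock: 27.25
tool_pos: [0.4036, 0.2923, 0.2161]
tool_rot: [-0.0, 0.986, 0.167, 0.001]
wrist_force: [0.8, 0.6, -0.3]
width: 0.0848
finger_force: 0.0
mug rim 0
holder 11492 ((0.3691692352294922, 0.2781042456626892), (0.18965263664722443, 0.18802450597286224), 87.99493408203125) [0.00334311 0.00471502 0.00867969 0.009635  ]
2086 ((0.3838602304458618, 0.26437902450561523), (0.0879303589463234, 0.20987986028194427), 63.8880615234375)
t=27.3 pos [0.4041 0.2926 0.216 ] closeyaw -1.236 j6 1.81 -> d [0.0919 0.5027 0.016 ] turn 0.177 w 0.0849
```

Run:
```python
from h import *
c=load('wrist'); Q=cloud(c,.26,.46,.18,.38,.0028,.014)[:,:2]; Q=Q[np.hypot(*(Q-[.353,.281]).T)<.09]
# drop sparse points by occupancy, then outline
g=np.floor((Q-[.25,.17])/.002).astype(int); im=np.zeros((110,110),np.uint8); np.add.at(im,(g[:,1],g[:,0]),1); m=cv2.morphologyEx((im>0).astype(np.uint8),cv2.MORPH_CLOSE,np.ones((3,3)));m=cv2.morphologyEx(m,cv2.MORPH_OPEN,np.ones((5,5)))
k,l,s,_=cv2.connectedComponentsWithStats(m); i=1+s[1:,4].argmax(); v,u=np.nonzero(l==i); r=cv2.minAreaRect(np.c_[u,v].astype(np.float32)); print('centre',np.array(r[0])*.002+[.251,.171],np.array(r[1])*.002+.002,r[2])
cv2.imwrite('pics/w8.png',cv2.resize(c['color'][:,:],None,fx=1,fy=1)); print(proj(c,[.353,.281,.008]))
Q=cloud(c,.49,.64,.3,.48,.03,.09); print(len(Q))
```

```text
centre [0.34972414 0.28068966] [0.08656135 0.13540733] 66.80140686035156
[313.26005154 258.56501284]
175
```

```bash
python3 -m handwheel '0 .03 0 -.15 .085; .01 .07 0 -.3 .085; .02 .115 0 -.45 .085; .03 .16 0 -.6 .085; .035 .2 0 -.75 .085; .04 .24 0 -.9 .085; .05 .28 0 -1.05 .085; .06 .32 0 -1.2 .085; .07 .36 0 -1.35 .085; .075 .4 0 -1.5 .085; .08 .44 .01 -1.65 .085; .09 .48 .016 -1.8 .085'
python3 -c "
from h import *
go(.656,-.152,.2,1.728)"
```

```text
clock: 28.5
tool_pos: [0.6475, -0.134, 0.1984]
tool_rot: [-0.0, 0.507, 0.862, -0.0]
wrist_force: [0.0, 0.1, -0.4]
width: 0.0852
finger_force: 0.0
t=28.5 pos [ 0.6475 -0.134   0.1984] closeyaw 0.507 j6 -0.75 -> d [-0.0199 -0.0013 -0.0016] turn -1.221 w 0.0852
```

```bash
python3 -m handwheel '-.02 0 0 -.15 .085; -.02 0 0 -.3 .085; -.02 0 0 -.45 .085; -.02 0 0 -.6 .085; -.02 0 0 -.75 .085; -.02 0 0 -.9 .085; -.02 0 0 -1.05 .085; -.02 0 0 -1.2 .085; -.02 0 0 -1.22 .085; -.02 0 0 -1.22 .085'
python3 - <<'E'
from h import *
c=shot('wrist'); M=cloud(c,.57,.74,-.23,-.08,.014,.026); r=cv2.minAreaRect(M[:,:2].astype(np.float32)); print(len(M),r)
go(*r[0],.002,1.728)
E
```

```text
clock: 29.5
tool_pos: [0.6563, -0.1496, 0.1989]
tool_rot: [-0.0, -0.074, 0.997, 0.0]
wrist_force: [0.7, 0.6, -0.6]
width: 0.0849
finger_force: 0.0
8410 ((0.6565113663673401, -0.15235333144664764), (0.105220265686512, 0.05632094666361809), 9.047626495361328)
t=29.6 pos [ 0.6561 -0.1496  0.199 ] closeyaw 1.719 j6 -1.98 -> d [-1.00e-04 -2.90e-03  1.97e-01] turn -0.009 w 0.0848
```

The memo measures 105 x 56 mm at (0.6565, -0.1524), yaw 0.158, which matches its given size.

```bash
python3 -m handwheel '0 -.003 .04 -.009 .085; 0 -.003 .08 -.009 .085; 0 -.003 .12 -.009 .085; 0 -.003 .15 -.009 .085; 0 -.003 .17 -.009 .085; 0 -.003 .185 -.009 .085; 0 -.003 .193 -.009 .085; 0 -.003 .195 -.009 .085; 0 -.003 .195 -.009 .085; 0 -.003 .195 -.009 .063; 0 -.003 .195 -.009 .063; 0 -.003 .195 -.009 .063'
python3 -m handwheel '0 0 0 0 .045; 0 0 0 0 .045; 0 0 0 0 .045;0 0 0 0 .045'
python3 -m handwheel '0 0 -.01 0 .045; 0 0 -.03 0 .045; 0 0 -.07 0 .045; 0 0 -.09 0 .045; 0 0 -.09 0 .045'
python3 -c "
from h import *
go(.351,.281,.1,1.17)"
```

```text
clock: 30.75
tool_pos: [0.6566, -0.1525, 0.0057]
tool_rot: [0.001, -0.08, 0.997, -0.0]
wrist_force: [0.3, -1.1, 0.8]
width: 0.063
finger_force: 0.0
clock: 31.15
tool_pos: [0.6568, -0.1526, 0.0059]
tool_rot: [0.001, -0.08, 0.997, -0.0]
wrist_force: [0.1, -0.6, 5.7]
width: 0.054
finger_force: 65.2
clock: 31.65
tool_pos: [0.6587, -0.1531, 0.0991]
tool_rot: [0.003, -0.08, 0.997, -0.001]
wrist_force: [0.7, -0.3, -0.6]
width: 0.0546
finger_force: 64.6
t=31.6 pos [ 0.6587 -0.1531  0.0991] closeyaw 1.731 j6 -2.00 -> d [ 0.2347  0.4775 -0.004 ] turn 0.561 w 0.0546
```

```bash
python3 -m handwheel '.005 .01 0 0 .045; .015 .035 0 0 .045; .035 .07 0 .05 .045; .055 .11 0 .1 .045; .075 .15 0 .15 .045; .095 .19 0 .2 .045; .115 .23 0 .26 .045; .135 .275 0 .32 .045; .155 .315 0 .38 .045; .175 .355 0 .44 .045; .195 .395 0 .5 .045; .21 .43 0 .56 .045'
python3 -m handwheel '.01 .01 0 0 .045; .01 .01 0 0 .045'
python3 - <<'E'
from h import *
shot('wrist'); go(.351,.281,.011,1.17)
c=load('wrist'); Q=cloud(c,.26,.46,.18,.38,.0028,.014)[:,:2]; print(len(Q))
E
```

```text
clock: 32.85
tool_pos: [0.3755, 0.2389, 0.0919]
tool_rot: [-0.002, 0.2, 0.98, -0.002]
wrist_force: [0.9, 0.1, -0.8]
width: 0.0544
finger_force: 64.5
clock: 33.05
tool_pos: [0.3712, 0.2523, 0.0922]
tool_rot: [-0.002, 0.197, 0.98, -0.001]
wrist_force: [0.4, 0.7, -1.0]
width: 0.0542
finger_force: 64.5
t=33.1 pos [0.3721 0.2515 0.0925] closeyaw 1.174 j6 -0.63 -> d [0.0307 0.0193 0.0815] turn 0.004 w 0.0543
18617
```

Run:
```python
from h import *
c=load('wrist'); Q=cloud(c,.24,.46,.17,.39,.0025,.0105)[:,:2]-[.351,.281]
a=2.74; X=Q@[np.cos(a),np.sin(a)]; Y=Q@[-np.sin(a),np.cos(a)]
for n,A,B,w in(('long',X,Y,.04),('short',Y,X,.065)):
    h,e=np.histogram(A[abs(B)<w],np.arange(-.09,.0901,.003)); print(n,[(round(float(x)*1e3),int(k)) for x,k in zip(e,h) if k])
```

```text
long [(-66, 21), (-63, 74), (-60, 77), (-57, 66), (-54, 70), (-51, 74), (-48, 67), (-45, 75), (-42, 73), (-39, 74), (-36, 71), (-33, 80), (-30, 78), (-27, 76), (-24, 79), (-21, 73), (-18, 84), (-15, 85), (-12, 80), (-9, 86), (-6, 86), (-3, 99), (0, 120), (3, 459), (6, 705), (9, 720), (12, 720), (15, 741), (18, 748), (21, 747), (24, 769), (27, 768), (30, 779), (33, 797), (36, 793), (39, 816), (42, 817), (45, 816), (48, 849), (51, 858), (54, 840), (57, 849), (60, 920), (63, 893), (66, 72), (69, 1), (75, 2), (78, 2), (87, 1)]
short [(-84, 2), (-75, 1), (-66, 2), (-51, 1), (-48, 1), (-45, 2), (-42, 531), (-39, 1421), (-36, 1154), (-33, 963), (-30, 642), (-27, 605), (-24, 591), (-21, 597), (-18, 588), (-15, 594), (-12, 593), (-9, 595), (-6, 594), (-3, 589), (0, 596), (3, 586), (6, 591), (9, 590), (12, 603), (15, 586), (18, 614), (21, 555), (24, 629), (27, 590), (30, 588), (33, 589), (36, 666), (39, 477), (42, 1), (45, 1), (60, 1), (63, 2), (69, 1), (75, 2), (84, 2), (87, 2)]
```

The holder is centred at (0.351, 0.281) within 1 mm. Lowering the memo.

```bash
python3 -m handwheel '.015 .01 0 0 .045; .027 .017 0 0 .045; .0307 .0193 .01 .004 .045; .0307 .0193 .03 .004 .045; .0307 .0193 .045 .004 .045; .0307 .0193 .058 .004 .045; .0307 .0193 .067 .004 .045; .0307 .0193 .067 .004 .045; .0307 .0193 .067 .004 .045'
python3 -c "
from h import *
go(.351,.281,.011,1.17)"
```

```text
clock: 34.0
tool_pos: [0.3542, 0.2814, 0.0275]
tool_rot: [-0.0, 0.201, 0.98, -0.0]
wrist_force: [0.3, 0.5, -0.4]
width: 0.0547
finger_force: 64.5
t=34.0 pos [0.3542 0.2814 0.0275] closeyaw 1.166 j6 -0.55 -> d [ 0.0028 -0.0016  0.0165] turn -0.004 w 0.0547
```

```bash
python3 -m handwheel '.003 -.0016 .006 0 .045; .003 -.0016 .011 0 .045; .003 -.0016 .014 0 .045; .003 -.0016 .0155 0 .045; .003 -.0016 .0155 0 .045'
python3 -m handwheel '0 0 .001 0 .045; 0 0 .001 0 .045'
python3 -m handwheel '0 0 .001 0 .045; 0 0 .001 0 .045'
```

```text
clock: 34.5
tool_pos: [0.3505, 0.2812, 0.0119]
tool_rot: [-0.0, 0.201, 0.98, -0.0]
wrist_force: [0.9, -0.3, -0.7]
width: 0.0545
finger_force: 64.5
clock: 34.7
tool_pos: [0.3507, 0.2814, 0.0111]
tool_rot: [0.0, 0.201, 0.98, 0.0]
wrist_force: [-0.6, 0.3, -1.1]
width: 0.054
finger_force: 64.5
clock: 34.9
tool_pos: [0.3506, 0.2813, 0.0101]
tool_rot: [-0.0, 0.201, 0.98, -0.0]
wrist_force: [-0.5, -0.0, -0.9]
width: 0.0541
finger_force: 64.5
```

```bash
python3 -m handwheel '0 0 .001 0 .045; 0 0 .001 0 .045'
python3 -m handwheel '0 0 .0005 0 .045; 0 0 .0005 0 .045'
```

```text
clock: 35.1
tool_pos: [0.3507, 0.2814, 0.0098]
tool_rot: [-0.0, 0.201, 0.98, -0.0]
wrist_force: [-2.2, -1.3, 5.8]
width: 0.0541
finger_force: 65.3
clock: 35.3
tool_pos: [0.3508, 0.2814, 0.0098]
tool_rot: [-0.0, 0.201, 0.98, -0.0]
wrist_force: [-3.0, -2.8, 10.8]
width: 0.0543
finger_force: 65.8
```

```bash
python3 -m handwheel '0 0 0 0 .085; 0 0 0 0 .085; 0 0 0 0 .085; 0 0 0 0 .085; 0 0 -.03 0 .085; 0 0 -.07 0 .085; 0 0 -.12 0 .085; 0 0 -.16 0 .085; 0 0 -.2 0 .085; 0 0 -.22 0 .085; 0 0 -.22 0 .085'
python3 - <<'E'
from h import *
c=shot('wrist'); s=shot('scene'); t=shot('top'); 
M=cloud(c,.24,.46,.17,.39,.015,.032); print('memo',cv2.minAreaRect(M[:,:2].astype(np.float32)),np.median(M[:,2]))
cv2.imwrite('pics/s2.png',cv2.resize(s['color'][120:400,80:480],(800,560),interpolation=cv2.INTER_CUBIC))
def box(n,c,*a):
    Q=cloud(c,*a); print(n,len(Q),Q.mean(0).round(4),'ext',((Q.min(0)+Q.max(0))/2).round(4),(Q.max(0)-Q.min(0)).round(3)) if len(Q) else print(n,0)
for nm,k in(('top',t),('scene',s)):
    box(nm+' mugrim',k,.5,.64,.33,.46,.06,.075); box(nm+' mouse',k,.46,.64,-.46,-.29,.012,.06); box(nm+' phone',k,.4,.53,-.08,.08,.016,.03); box(nm+' drive',k,.6,.74,.07,.21,.016,.035)
go(.4,0,.3)
E
```

```text
clock: 36.4
tool_pos: [0.3528, 0.2829, 0.2328]
tool_rot: [0.003, 0.201, 0.98, 0.003]
wrist_force: [-0.4, -0.3, 0.3]
width: 0.0845
finger_force: 0.0
memo ((0.3905174732208252, 0.25520437955856323), (0.07128453254699707, 0.20638568699359894), 57.19438934326172) 0.024399797732898243
top mugrim 226 [0.5641 0.3955 0.0649] ext [0.5703 0.395  0.065 ] [0.075 0.062 0.01 ]
top mouse 969 [ 0.5461 -0.3721  0.0288] ext [ 0.549  -0.3748  0.0269] [0.057 0.092 0.03 ]
top phone 1907 [0.4662 0.0023 0.0214] ext [0.4672 0.0024 0.0216] [0.077 0.145 0.011]
top drive 1393 [0.6655 0.1376 0.0225] ext [0.6659 0.1307 0.0228] [0.132 0.106 0.013]
scene mugrim 122 [0.5651 0.3947 0.0656] ext [0.5708 0.3942 0.0659] [0.076 0.065 0.012]
scene mouse 807 [ 0.5562 -0.3841  0.0293] ext [ 0.5513 -0.3798  0.0269] [0.057 0.092 0.03 ]
scene phone 890 [ 0.4687 -0.0027  0.0226] ext [0.4674 0.0018 0.0226] [0.078 0.148 0.013]
scene drive 770 [0.6677 0.1341 0.0235] ext [0.6655 0.1276 0.0238] [0.131 0.109 0.016]
t=36.5 pos [0.3499 0.2808 0.2271] closeyaw 1.167 j6 -0.55 -> d [-0.1564 -0.2386 -0.0726] turn 0.000 w 0.0849
```

View pics/s2.png

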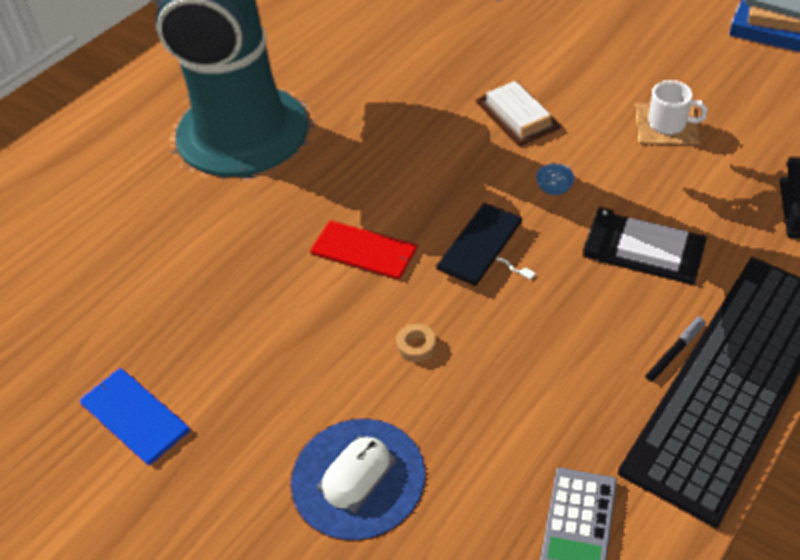

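Every item stands in its place. The mouse, phone and mug measure within about 2 mm of their centres, and the memo top is at z 0.0244 as it should be. Handing in.

```bash
python3 -c "
from bench import ticket
print(ticket.close_job())"
```

```text
the job is handed in; nothing more can be done
None
```

I handed the job in at about 37 s of the 128 s allowed: the final images show phone, mouse, mug, memo and drive each resting in place, and I saw no drops or knocks; `close_job` returned no verdict.

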